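# Stand the paint jar on the stirrer and hold its lever at the third click

### The arm

A 6-joint arm with a two-finger parallel gripper is mounted at the origin on the work surface. World frame = base frame: x ahead of the robot, y to its left, z up, the work surface at z = 0. Lengths are in mm, angles in rad, forces in N, time in s.
With the tool pointing down it reaches from about 350 to 975 mm from the base axis. Payload 17.4 kg.
Tool frame: the origin (TCP) lies on the mounting face of the last link; the fingertips stand 173 mm ahead of it and the grasp point (between the pads) lies 155 mm ahead of it; z points along the fingers, y is the line along which they close (so a half turn about z gives the same grasp; the last joint's range is limited). The gripper opens to 85 mm and grips with 20 to 120 N. Pads are 22 mm wide; open, the fingers measure 114 mm over their backs; the gripper's body (76 mm by 85 mm) begins 54 mm behind the grasp point. The pads swing forward as they close: fully open they stand 13 mm farther back than shut.
Start: joints at [1.171, 0.116, 1.442, -0, 1.584, -0.038], TCP at [238.931, 631.305, 404.703] pointing down, gripper open.
Joint ranges: [-2.83, 2.83], [-0.83, 2.19], [0.07, 2.5], [-1.14, 4.28], [0.01, 3], [-2.97, 2.97]. Speed limits (rad/s): [1.89, 1.89, 2.22, 3.14, 3.14, 3.14].

### API

Orientations are given as a 3x3 rotation matrix whose columns are the frame's x, y, z axes.
In Python, from bench import robot gives the robot as it stands.
- The arm moves only by the shell command python3 shift.py [FORCE], which reads ROWS from standard input. ROWS is 1 to 8 rows, parted by a bar, with the numbers parted by spaces; each row has 7 numbers: the opening from 0.0 (shut) to 1.0 (fully open), then dx, dy, dz in parts of the range, where 1.0 means 1000 mm, then a rotation vector rx, ry, rz in normalised numbers (1 is pi rad); each row is the pose to reach, as a shift and turn from the pose commanded when the command began, along the tool's axes at that moment; what a row does not reach only later rows make up. A row lasts 1/10 s, in which the tool goes at most 50 mm and 0.15 rad, less where a joint would pass 70% of its speed; a pose out of reach is approached as far as the arm can. The fingers move at their own pace and stop on an object; FORCE is the grip in N (left out, the last holds). Time passes only in rows, so rows that do not move let the fingers close. It prints the time, the measured TCP pose, the force, the opening and the grip force at its end. Shift and turn numbers lie between -1 and 1, and a call with a number outside is refused. Input that does not fit is refused with a message, and nothing moves.
- robot.sense(): the state, without advancing time (a new reading comes with each control period).
- robot.capture(name): name is "scene" or "top" or "wrist"; returns a dict with "color" (420x560x3 uint8, red, green, blue), "fx", "fy", "cx", "cy" (pixels), "dist" ([k1, k2, p1, p2, k3] as OpenCV has them; the pictures are not rectified), "eye" and "attitude" of the camera in the world. Camera axes: x right, y down, z forward; pixel columns grow to the right and rows downward; lengths in mm; the calibration is good to about 2 mm. A picture is of the moment at which its call begins. There is no depth.
- robot.sign_off(): hands the job in; it is judged then, once.
The state is a dict: "time": time; "qpos": joint angles; "qd": joint speeds; "tau": joint torques, N m; "eef_pos": TCP position; "tool_rot": TCP orientation; "wrist_force": force on the tool from outside, world axes, zero at the start; "torque": the same for the moment, N m; "grip_width": opening from 0.0 (shut) to 1.0 (fully open); "grasp_force": force on a finger pad.
Only numpy, scipy, OpenCV 4.12 (cv2) and the standard library are available. Lean on these libraries where they do the work, as an engineer would, in place of code of your own. Each camera call takes 0.05 s, during which the arm holds its last target. There are 200 camera calls.

### The job

Pick up the tall paint jar and stand it upright, centred, on the small raised plate of the stirrer, and let go of it. Only then press the stirrer's spring lever down with the fingers, past its first two clicks to the third at the bottom, and keep it held there: it springs back if let go, so finish while still holding it down, with the jar still standing on the plate. Leave everything else on the table where it lies.

Things in the scene. Friction and masses are not known exactly. Their poses are not given: they have to be found in the camera images.
- tall_jar: The only tall jar: a closed round jar of off-white plastic with a grey lid, 56 mm in diameter and 86 mm high (the lid is the top 18 mm, same diameter), about 0.2 kg. Starts upright on the table among two lower jars. Origin: centre of its underside; z along its axis.
- stirrer: White stirrer fixed to the table: a base 170 mm (x) by 320 mm (y) by 50 mm high; at its +y end a round steel stand carries the raised plate, at its -y end stands a lever housing 45 x 80 mm, from x = 0 to 45 mm and y = -140 to -60 mm, its top 133 mm above the table. Origin: centre of the base's underside, on the table; its front (-x) looks roughly towards the robot.
- plate (a point): Centre of the top face of the stirrer's raised round plate, 48 mm in diameter, level, 85 mm above the table; in the stirrer's frame at (0, +100, 85) mm. It is narrower than the jar.
- lever_top (a point): Centre of the area to press on the lever's flat top face; moves with the lever. The lever is a black level tab, 44 mm wide (stirrer y) and 12 mm thick, standing out 59 mm from the front face of the lever housing; at rest this point is at (-36, -100, 128) mm in the stirrer's frame. Below it is free down to the base.
- lever (a joint): Travel of the lever straight down, in m: 0 at rest (up), clicks at about 0.014 and 0.028, and the third at the bottom stop, 0.042. A spring pushes it up all the way: about 4 N at rest to 9.5 N at the bottom, with some 2.5 N more or less as it goes through the clicks; at no click does it stay down by itself. It counts as at the third click above 0.036.
- squat_jar: Bystander: low jar like the tall one, 56 mm in diameter, 50 mm high. Origin: centre of its underside.
- wide_jar: Bystander: low wide jar, 72 mm in diameter, 42 mm high. Origin: centre of its underside.
- tube: Bystander: metal paint tube lying flat, 110 x 42 x 20 mm. Origin: below its middle, on the table.
- eraser: Bystander: brown eraser, 45 x 24 x 14 mm. Origin: centre of its underside.
- sharpener: Bystander: small metal pencil sharpener, 26 x 16 x 12 mm. Origin: centre of its underside.
- brush: Bystander: flat paint brush lying on the table, 210 mm long along its x, 16 mm wide, 10 mm high. Origin: on the table, 125 mm from the handle's end.
- pencil: Bystander: wooden pencil lying on the table, 165 mm long along its x, 7 mm thick. Origin: on the table, 75 mm from its blunt end.

How it is judged (in metres and radians):
On the way, in this order (a step that is already met when the one before it is completed fails the run):
1. the tall jar stands upright and centred on the stirrer's plate, let go (horizontal distance between tall_jar and plate below 0.012 m and z of tall_jar in the frame of plate between -0.005 and 0.005 m and angle between tall_jar's own z axis and vertical below 0.1 rad and contact force between tall_jar and stirrer above 0.5 N and contact force between tall_jar and the fingers below 0.1 N and linear speed of tall_jar below 0.02 m/s), for 0.3 s.
2. the fingers hold the lever at its third click, with the jar on the plate, for one second (all of step 1 and value of joint lever above 0.036 m and contact force between the fingers and stirrer above 2 N), for 1 s.
At the end, for the whole second after the job is handed in: Through the last second the fingers hold the lever at its third click (travel above 36 of 42 mm, pressed with over 2 N), and the tall jar, let go and still, stands on the plate within 0.1 rad of upright and 12 mm of its centre (all of step 2); the arm keeps its last pose, push and grip.
It fails at once if the lever pressed to a click before the tall jar is on the plate (value of joint lever above 0.012 m and distance between tall_jar and plate above 0.04 m).
It fails at once if another thing on the table shifted by more than 40 mm or a low jar knocked over (distance of any of squat_jar, wide_jar, tube, eraser, sharpener, brush, pencil from where it was at the start of the episode above 0.04 m or angle between any of squat_jar, wide_jar's own z axis and vertical above 0.5 rad).
It also fails if it takes over 51 s, if anything falls off the work surface, if the arm or the gripper's body presses on something with over 40 N, if the wrist force passes 120 N, or if a joint passes its speed limit or range.

## Working session

There is one attempt and no reset: what is moved stays moved. The work goes in short steps, Python scripts to look and compute and a shell command to move; the robot and the scene stay as the last step left them, time stands still between calls to the robot, and variables do not carry over. Pictures are saved under pics/ and viewed, at most 10 in all, crops included, and the job is handed in when it is done.

```bash
mkdir -p pics; ls; python3 - <<'E'
from bench import robot
import cv2,numpy as np
for n in ("scene","top"):
    c=robot.capture(n); cv2.imwrite(f"pics/{n}0.png",c["color"][:,:,::-1])
    print(n,{k:np.round(c[k],3).tolist() for k in c if k!="color"})
s=robot.sense();print(s["time"],s["eef_pos"],np.round(s["tool_rot"],3).tolist(),s["grip_width"])
E
```

```text
bench.py
pics
shift.py
scene {'fx': 380.757, 'fy': 380.757, 'cx': 279.424, 'cy': 209.933, 'dist': [-0.107, 0.0, 0.0, 0.0, 0.0], 'eye': [868.888, -462.366, 827.565], 'attitude': [[0.845, 0.409, -0.345], [0.535, -0.667, 0.518], [-0.018, -0.622, -0.783]]}
top {'fx': 481.732, 'fy': 481.732, 'cx': 287.516, 'cy': 204.034, 'dist': [-0.127, 0.0, 0.0, 0.0, 0.0], 'eye': [355.901, 1.574, 1209.973], 'attitude': [[0.025, -0.982, 0.187], [-1.0, -0.023, 0.011], [-0.006, -0.188, -0.982]]}
0.1 [238.90979086 631.32192987 404.04580079] [[-0.935, 0.354, -0.0], [0.354, 0.935, -0.001], [0.0, -0.001, -1.0]] 1.003482502572101
```

View pics/scene0.png

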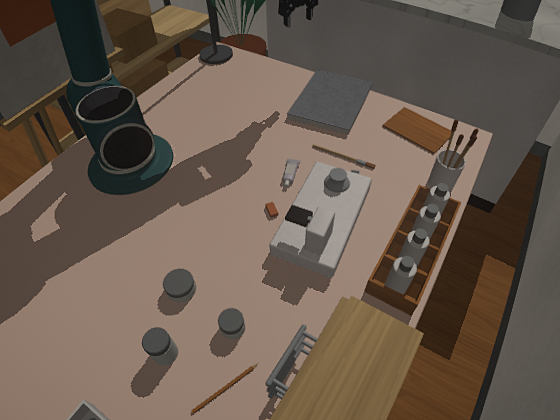

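View pics/top0.png

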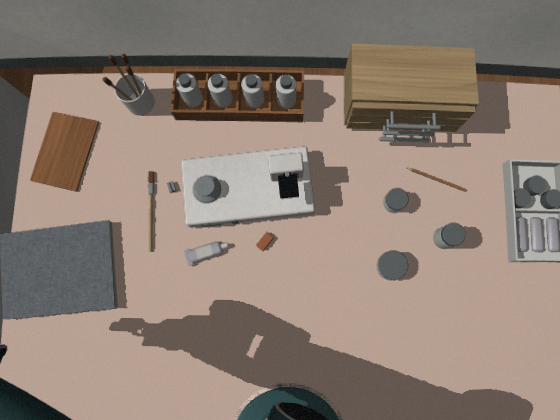

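The scene view shows the tall jar at about (157,345). In the top view it is at about (450,236), with the plate at (207,188) and the black lever at (288,186). I'll enlarge these areas so I can pick accurate masks.

```bash
cat > h.py <<'E'
import cv2,numpy as np
from bench import robot
def K(c): return np.array([[c["fx"],0,c["cx"]],[0,c["fy"],c["cy"]],[0,0,1.]])
def ray(c,px):
    p=cv2.undistortPoints(np.array(px,float).reshape(-1,1,2),K(c),np.array(c["dist"])).reshape(-1,2)
    return (np.array(c["attitude"])@np.c_[p,np.ones(len(p))].T).T
def onz(c,px,z):
    d=ray(c,px); e=np.array(c["eye"]); return e+d*((z-e[2])/d[:,2:])
def tri(c1,p1,c2,p2):
    a,b=ray(c1,[p1])[0],ray(c2,[p2])[0]; e1,e2=np.array(c1["eye"]),np.array(c2["eye"])
    t=np.linalg.lstsq(np.c_[a,-b],e2-e1,rcond=None)[0]
    q1,q2=e1+a*t[0],e2+b*t[1]; return (q1+q2)/2,np.linalg.norm(q1-q2)
def proj(c,P):
    R=np.array(c["attitude"]).T
    return cv2.projectPoints(np.array(P,float).reshape(-1,1,3),cv2.Rodrigues(R)[0],-R@np.array(c["eye"]),K(c),np.array(c["dist"]))[0].reshape(-1,2)
E
python3 - <<'E'
from h import *
t=cv2.imread("pics/top0.png");s=cv2.imread("pics/scene0.png")
def crop(im,x,y,w,h,k): return cv2.resize(im[y:y+h,x:x+w],None,fx=k,fy=k,interpolation=cv2.INTER_NEAREST)
a=crop(t,175,140,145,90,5)                       # 725x450
cv2.imwrite("pics/c1.png",a)
b=np.hstack([crop(t,425,215,50,40,5),crop(s,135,315,50,40,5)])
cc=crop(s,260,155,115,120,4) 
o=np.zeros((200+480-100+0,500,3),np.uint8); o=np.zeros((600,500,3),np.uint8)
o[:200]=np.hstack([b[:200]]); cc=crop(s,262,157,115,100,4); o[200:,:460]=cc
cv2.imwrite("pics/c2.png",o)
E
```

```text
(no output)
```

View pics/c1.png

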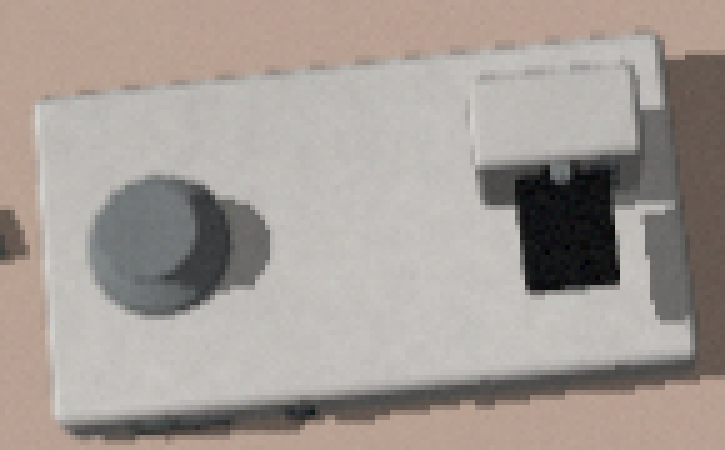

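View pics/c2.png

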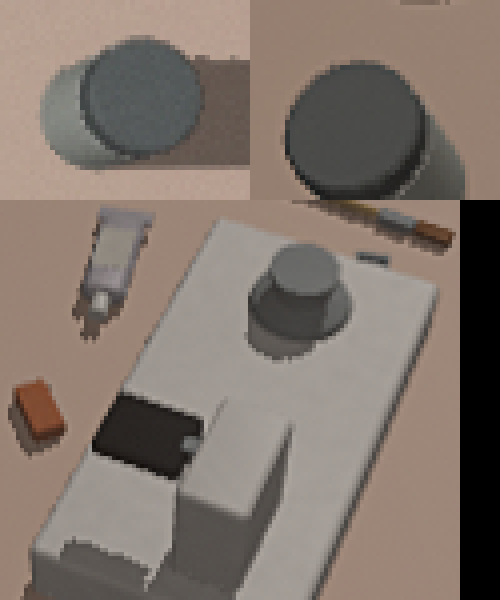

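In crop 1, the base top corners are at about (36,102), (57,418), (692,357) and (657,35). The plate is at about (147,228), and the lever's front edge runs from (527,292) to (619,284). In crop 2, the jar lid is centred at (142,98) in the top view and about (354,128) in the scene view. The plate there is at about (305,270).

```bash
python3 - <<'E'
from h import *
T=robot.capture("top");S=robot.capture("scene")
u=lambda x,y,k,ox,oy:(ox+x/k-.5,oy+y/k-.5)
jt=u(142,98,5,425,215); js=u(104,128,5,135,315)
print("jar tri",tri(T,jt,S,js),"on86",onz(T,[jt],86),onz(S,[js],86))
C=[u(*p,5,175,140) for p in((36,102),(57,418),(692,357),(657,35))]
P=onz(T,C,50)[:,:2]; print("sides",[np.linalg.norm(P[i]-P[i-1]).round(1) for i in range(4)])
M=np.array([[85,160],[-85,160],[-85,-160],[85,-160]])  # stirrer coords
a,b=P-P.mean(0),M-M.mean(0)
th=np.arctan2((b[:,0]*a[:,1]-b[:,1]*a[:,0]).sum(),(a*b).sum()); R=np.array([[np.cos(th),-np.sin(th)],[np.sin(th),np.cos(th)]])
o=P.mean(0); print("stirrer",o,th,"res",(a-b@R.T).round(1).tolist())
pl=R@[0,100]+o; lv=R@[-36,-100]+o; print("plate",pl,"lever",lv)
pt=u(147,228,5,175,140);ps=u(305,70,4,262,157)
print("plate meas",onz(T,[pt],85),onz(S,[ps],85),tri(T,pt,S,ps))
# lever corners: world of front edge centre, z=128
print("lever edge",onz(T,[u(527,292,5,175,140),u(619,284,5,175,140)],128)," exp",R@[-59,-78]+o,R@[-59,-122]+o)
print("scene-lever",onz(S,[u(93,442-200,4,262,157),u(122,395-200,4,262,157)],128))
q=u(142,98,5,425,215)
g=cv2.cvtColor(T["color"],cv2.COLOR_RGB2HSV)
m=(g[...,1]<60)&(g[...,2]<140)
for n,(cx,cy,z) in dict(squat=(397,199,50),wide=(392,264,42)).items(): print(n,onz(T,[(cx,cy)],z))
s=robot.sense();print(s["time"],s["wrist_force"])
E
```

```text
jar tri (array([ 507.07838876, -383.12174269,   82.53073582]), np.float64(0.6134398355940572)) on86 [[ 506.78061676 -381.67440751   86.        ]] [[ 508.55921747 -383.72738837   86.        ]]
sides [np.float64(314.4), np.float64(161.6), np.float64(312.5), np.float64(165.1)]
stirrer [623.685228   117.00710166] 0.1267502501152438 res [[-3.8, -3.3], [4.6, -3.2], [2.0, 4.0], [-2.8, 2.5]]
plate [611.04411443 216.20489522] lever [600.61513588  13.25850721]
plate meas [[612.16004904 216.10167095  85.        ]] [[609.8253672 216.0485651  85.       ]] (array([611.02777743, 215.18012326,  86.78691783]), np.float64(1.7813439435401794))
lever edge [[576.20803451  31.01184009 128.        ]
 [580.94521402 -11.07857811 128.        ]]  exp [575.01859837  32.17456568] [580.58068834 -11.47246349]
scene-lever [[582.61006847 -10.28629886 128.        ]
 [578.76139777  28.46990548 128.        ]]
squat [[ 596.22120794 -255.9406966    50.        ]]
wide [[ 436.57237601 -243.06660526   42.        ]]
0.2 [ 0.57547865 -0.15839847  0.79787807]
```

The jar is at about (507.5,-382.5): the two views agree to 2 mm, and the height comes out at 82.5 against a true 86. The plate is at (611,216), the lever at (600.6,13.3) and the stirrer's yaw is 0.127. The plate and lever edges also match the pose. Next is the transit to the jar.

Units first: shifts go in shares of 1000 mm and turns go in shares of pi rad. So -853 mm is -0.853, -610 mm is -0.61.

```bash
cat > go.py <<'E'
import sys,numpy as np
from bench import robot
s=robot.sense();R=np.array(s["tool_rot"]);d=np.array([float(v) for v in sys.argv[1:4]])-s["eef_pos"]
print("t",s["time"],"pos",np.round(s["eef_pos"],1),"shift",np.round(R.T@d,1),"F",np.round(s["wrist_force"],1),"q",np.round(s["qpos"],2),"yaw y",np.arctan2(R[1,1],R[0,1]).round(3),"z",R[:,2].round(3),"w",round(s["grip_width"],2),round(s["grasp_force"],1))
E
echo '1 -0.61 -0.853 0 0 0 0 | 1 -0.61 -0.853 0 0 0 0 | 1 -0.61 -0.853 0 0 0 0 | 1 -0.61 -0.853 0 0 0 0 | 1 -0.61 -0.853 0 0 0 0 | 1 -0.61 -0.853 0 0 0 0 | 1 -0.61 -0.853 0 0 0 0 | 1 -0.61 -0.853 0 0 0 0' | python3 shift.py
python3 go.py 507.5 -382.5 404
```

```text
time: 1.0
eef_pos: [341.1, 242.8, 404.7]
tool_rot: [[-0.935, 0.353, 0.001], [0.353, 0.935, 0.0], [-0.0, 0.0, -1.0]]
wrist_force: [0.5, -0.1, 0.1]
grip_width: 1.0
grasp_force: 0.0
t 1.0 pos [341.1 242.8 404.7] shift [-376.6 -526.2    0.7] F [ 0.5 -0.1  0.1] q [ 0.56 -0.47  1.95 -0.    1.66 -0.65] yaw y 1.21 z [ 0.001  0.    -1.   ] w 1.0 0.0
```

To row units: -526 mm is -0.526, -377 mm is -0.377.

```bash

echo '1 -0.377 -0.526 0 0 0 0 | 1 -0.377 -0.526 0 0 0 0 | 1 -0.377 -0.526 0 0 0 0 | 1 -0.377 -0.526 0 0 0 0 | 1 -0.377 -0.526 0 0 0 0 | 1 -0.377 -0.526 0 0 0 0 | 1 -0.377 -0.526 0 0 0 0 | 1 -0.377 -0.526 0 0 0 0' | python3 shift.py >/dev/null
python3 go.py 507.5 -382.5 404
```

```text
t 1.8 pos [ 444.  -144.2  404.9] shift [-143.8 -200.3    1. ] F [0.4 0.8 0.5] q [-0.37 -0.35  1.87  0.    1.62 -1.58] yaw y 1.208 z [ 0.001 -0.    -1.   ] w 1.0 0.0
```

To row units: -200 mm is -0.2, -144 mm is -0.144.

```bash

echo '1 -0.144 -0.2 0.06 0 0 0 | 1 -0.144 -0.2 0.06 0 0 0 | 1 -0.144 -0.2 0.06 0 0 0 | 1 -0.144 -0.2 0.06 0 0 0 | 1 -0.144 -0.2 0.06 0 0 0 | 1 -0.144 -0.2 0.06 0 0 0 | 1 -0.144 -0.2 0.06 0 0 0 | 1 -0.144 -0.2 0.06 0 0 0' | python3 shift.py >/dev/null
python3 go.py 507.5 -382.5 207
python3 -c '
from h import *
c=robot.capture("wrist");cv2.imwrite("pics/w1.png",c["color"][:,:,::-1]);print(c["eye"],np.round(c["attitude"],2).tolist(),proj(c,[[507.5,-382.5,86]]))'
```

```text
t 2.6 pos [ 508.1 -379.2  345.1] shift [ -0.6  -3.3 138.1] F [ 0.4 -0.   0.6] q [-0.68  0.05  1.61  0.    1.48 -1.89] yaw y 1.209 z [ 0.  0. -1.] w 1.0 0.0
[ 433.32072618 -351.57531051  313.93313787] [[0.35, 0.89, 0.29], [0.94, -0.34, -0.11], [-0.0, 0.31, -0.95]] [[282.54184158 221.64422552]]
```

View pics/w1.png

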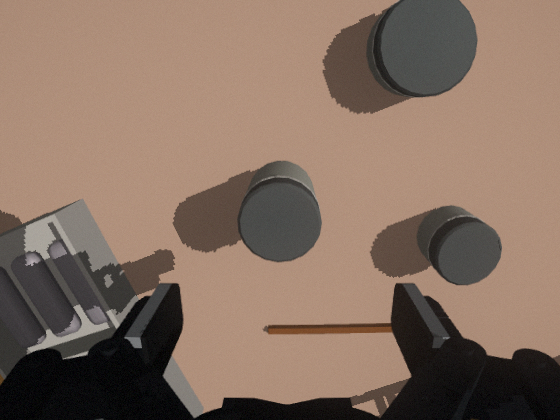

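The wrist view shows the tall jar's lid centred at about (280,220), and I predicted (282.5,221.6). I'll descend straight down with the fix of about 3 mm in y, then grip.

To row units: 137 mm is 0.137, 120 mm is 0.12.

```bash

echo '1 -0.001 -0.004 0.05 0 0 0 | 1 -0.001 -0.004 0.09 0 0 0 | 1 -0.001 -0.004 0.12 0 0 0 | 1 -0.001 -0.004 0.137 0 0 0 | 1 -0.001 -0.004 0.137 0 0 0 | 1 -0.001 -0.004 0.137 0 0 0' | python3 shift.py 
echo '0.4 0 0 0 0 0 0 | 0.4 0 0 0 0 0 0 | 0.4 0 0 0 0 0 0 | 0.4 0 0 0 0 0 0 | 0.4 0 0 0 0 0 0 | 0.4 0 0 0 0 0 0' | python3 shift.py 30
python3 go.py 507.5 -382.5 207
```

```text
time: 3.25
eef_pos: [508.1, -383.8, 209.6]
tool_rot: [[-0.935, 0.353, 0.002], [0.353, 0.935, -0.001], [-0.002, -0.001, -1.0]]
wrist_force: [-0.0, 0.2, -0.0]
grip_width: 1.002
grasp_force: 0.0
time: 3.85
eef_pos: [507.9, -384.3, 209.4]
tool_rot: [[-0.935, 0.354, 0.002], [0.354, 0.935, -0.001], [-0.002, -0.001, -1.0]]
wrist_force: [-1.4, 0.9, 7.5]
grip_width: 0.641
grasp_force: 31.2
t 3.85 pos [ 507.9 -384.3  209.4] shift [1.  1.5 2.4] F [-1.4  0.9  7.5] q [-0.69  0.15  1.73  0.    1.26 -1.9 ] yaw y 1.209 z [ 0.002 -0.001 -1.   ] w 0.64 31.2
```

To row units: -170 mm is -0.17, -150 mm is -0.15.

```bash

echo '0.4 0 0 -0.02 0 0 0 | 0.4 0 0 -0.06 0 0 0 | 0.4 0 0 -0.105 0 0 0 | 0.4 0 0 -0.15 0 0 0 | 0.4 0 0 -0.17 0 0 0 | 0.4 0 0 -0.17 0 0 0' | python3 shift.py  40
python3 go.py 611 216 379
```

```text
time: 4.45
eef_pos: [507.7, -384.0, 381.9]
tool_rot: [[-0.935, 0.354, 0.005], [0.354, 0.935, -0.004], [-0.006, -0.002, -1.0]]
wrist_force: [0.4, -0.4, -3.6]
grip_width: 0.643
grasp_force: 44.1
t 4.45 pos [ 507.7 -384.   381.9] shift [115.8 597.8   1.2] F [ 0.4 -0.4 -3.6] q [-0.69  0.04  1.56  0.    1.54 -1.9 ] yaw y 1.209 z [ 0.005 -0.004 -1.   ] w 0.64 44.1
```

To row units: 300 mm is 0.3, 260 mm is 0.26.

```bash

echo '0.4 0.004 0.02 0 0 0 0 | 0.4 0.012 0.06 0 0 0 0 | 0.4 0.02 0.1 0 0 0 0 | 0.4 0.028 0.14 0 0 0 0 | 0.4 0.036 0.18 0 0 0 0 | 0.4 0.044 0.22 0 0 0 0 | 0.4 0.052 0.26 0 0 0 0 | 0.4 0.06 0.3 0 0 0 0' | python3 shift.py >/dev/null
echo '0.4 0.008 0.04 0 0 0 0 | 0.4 0.016 0.08 0 0 0 0 | 0.4 0.024 0.12 0 0 0 0 | 0.4 0.032 0.16 0 0 0 0 | 0.4 0.04 0.2 0 0 0 0 | 0.4 0.048 0.24 0 0 0 0 | 0.4 0.054 0.275 0 0 0 0 | 0.4 0.056 0.293 0 0 0 0' | python3 shift.py >/dev/null
echo '0.4 0 0 0 0 0 0 | 0.4 0 0 0 0 0 0 | 0.4 0 0 0 0 0 0' | python3 shift.py 
python3 go.py 611 216 379
python3 -c '
from h import *
for n in ("top","scene"):
  c=robot.capture(n);im=c["color"][:,:,::-1]
  p=proj(c,[[611,216,125]])[0].astype(int);print(p);x,y=p-40
  cv2.imwrite("pics/p_%s.png"%n,cv2.resize(im[y:y+80,x:x+80],None,fx=5,fy=5,interpolation=0))
a=[cv2.imread("pics/p_%s.png"%n) for n in("top","scene")];cv2.imwrite("pics/p1.png",np.hstack(a))'
```

```text
time: 6.35
eef_pos: [608.9, 210.8, 377.1]
tool_rot: [[-0.935, 0.355, -0.001], [0.355, 0.935, -0.0], [0.0, -0.001, -1.0]]
wrist_force: [-0.2, 0.6, -3.0]
grip_width: 0.643
grasp_force: 44.0
t 6.35 pos [608.9 210.8 377.1] shift [-0.1  5.6 -1.9] F [-0.2  0.6 -3. ] q [ 0.29  0.06  1.55 -0.    1.54 -0.91] yaw y 1.208 z [-0.001 -0.    -1.   ] w 0.64 44.0
[200 181]
[339 163]
```

View pics/p1.png

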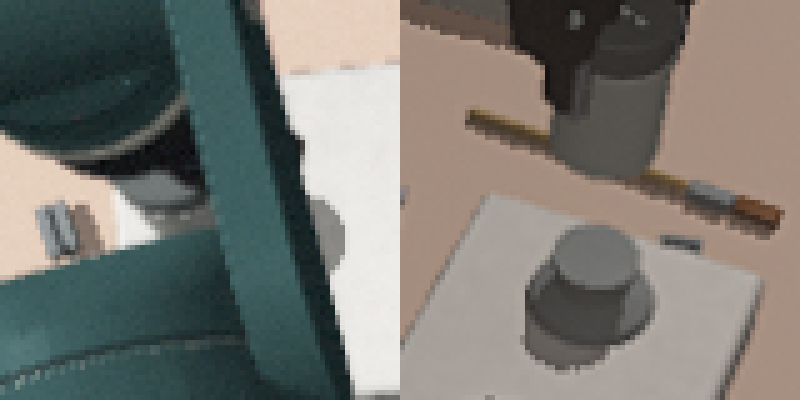

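The scene crop shows the jar hanging upright above the plate. Its bottom is at about (604,175) and the plate is at (597,257), both in crop pixels. I'll correct 5.5 mm in tool y and come down to just above the plate.

To row units: 76 mm is 0.076, 5.5 mm is 0.0055.

```bash

echo '0.4 -0.001 0.0055 0.02 0 0 0 | 0.4 -0.001 0.0055 0.045 0 0 0 | 0.4 -0.001 0.0055 0.062 0 0 0 | 0.4 -0.001 0.0055 0.072 0 0 0 | 0.4 -0.001 0.0055 0.075 0 0 0 | 0.4 -0.001 0.0055 0.076 0 0 0 | 0.4 -0.001 0.0055 0.076 0 0 0 | 0.4 -0.001 0.0055 0.076 0 0 0' | python3 shift.py >/dev/null
python3 go.py 611 216 294.4
python3 -c '
from h import *
c=robot.capture("scene");im=c["color"][:,:,::-1]
x,y=300,120
cv2.imwrite("pics/p2.png",cv2.resize(im[y:y+80,x:x+80],None,fx=7,fy=7,interpolation=0))
for z in(85,91,153,171): print(z,(proj(c,[[611,216,z],[611,216,z]])[0]-[x,y]+.5)*7)'
```

```text
t 7.25 pos [612.  216.5 302.7] shift [ 0.8 -0.8  8.3] F [-0.3 -1.3 -2.8] q [ 0.3   0.1   1.62 -0.    1.42 -0.91] yaw y 1.209 z [ 0.001  0.    -1.   ] w 0.64 44.0
85 [270.42405436 382.73470351]
91 [272.00120876 371.85750661]
153 [289.0689949  253.52231477]
171 [294.30063917 217.01657491]
```

View pics/p2.png

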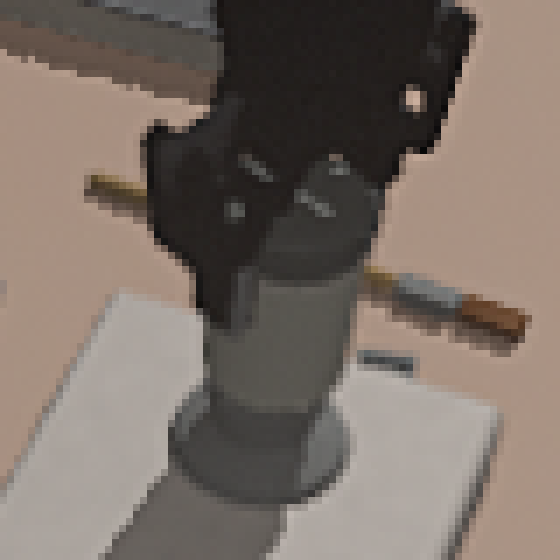

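The jar's bottom is centred at about (270,367) in the crop, and I predicted about (272,368) for 8 mm above the plate, so it is centred. Now I'll lower it gently.

To row units: 7.5 mm is 0.0075, 7 mm is 0.007.

```bash

echo '0.4 0.0005 -0.0005 0.002 0 0 0 | 0.4 0.0005 -0.0005 0.004 0 0 0 | 0.4 0.0005 -0.0005 0.0055 0 0 0 | 0.4 0.0005 -0.0005 0.0065 0 0 0 | 0.4 0.0005 -0.0005 0.007 0 0 0 | 0.4 0.0005 -0.0005 0.0075 0 0 0 | 0.4 0.0005 -0.0005 0.0075 0 0 0 | 0.4 0.0005 -0.0005 0.0075 0 0 0' | python3 shift.py >/dev/null
python3 go.py 611 216 294.4
```

```text
t 8.1 pos [611.3 216.1 294.6] shift [ 0.2 -0.2  0.2] F [-2.9 -1.2  2.8] q [ 0.3   0.11  1.63 -0.    1.4  -0.91] yaw y 1.209 z [ 0.  0. -1.] w 0.64 44.3
```

Contact: the z force rose from -2.8 to +2.8 N. Opening the fingers.

To row units: -140 mm is -0.14, -130 mm is -0.13.

```bash

echo '0.67 0 0 0 0 0 0 | 0.7 0 0 0 0 0 0 | 0.75 0 0 0 0 0 0 | 0.85 0 0 0 0 0 0 | 1 0 0 0 0 0 0 | 1 0 0 0 0 0 0 | 1 0 0 0 0 0 0 | 1 0 0 0 0 0 0' | python3 shift.py 20
echo '1 0 0 -0.01 0 0 0 | 1 0 0 -0.03 0 0 0 | 1 0 0 -0.06 0 0 0 | 1 0 0 -0.1 0 0 0 | 1 0 0 -0.13 0 0 0 | 1 0 0 -0.14 0 0 0 | 1 0 0 -0.14 0 0 0' | python3 shift.py >/dev/null
python3 go.py 600.6 13.3 320
python3 -c '
from h import *
c=robot.capture("scene");im=c["color"][:,:,::-1]
x,y=270,120
cv2.imwrite("pics/p3.png",cv2.resize(im[y:y+120,x:x+110],None,fx=5,fy=5,interpolation=0))
for z in(85,171): print(z,(proj(c,[[611,216,z],[611,216,z]])[0]-[x,y]+.5)*5)'
```

```text
time: 8.9
eef_pos: [611.3, 216.2, 294.2]
tool_rot: [[-0.935, 0.354, 0.0], [0.354, 0.935, 0.0], [-0.0, 0.0, -1.0]]
wrist_force: [-0.3, 1.0, -0.3]
grip_width: 0.999
grasp_force: 0.0
t 9.6 pos [611.2 216.1 436.2] shift [ -61.6 -193.6  116. ] F [ 0.7  0.4 -0.2] q [ 0.3   0.05  1.46 -0.    1.63 -0.91] yaw y 1.209 z [ 0.003  0.001 -1.   ] w 1.0 0.0
85 [343.16003883 273.38193108]
171 [360.21474227 155.01183922]
```

View pics/p3.png

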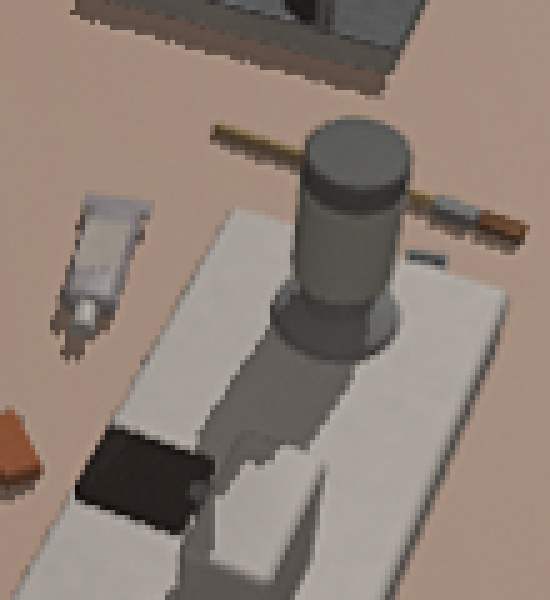

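The jar is standing on the plate and let go. Its lid is at about (358,152), and I predicted (360,155). Next I'll close the fingers and move over the lever.

To row units: -195 mm is -0.195, -168 mm is -0.168.

```bash

echo '0 -0.012 -0.04 0 0 0 0 | 0 -0.025 -0.084 0 0 0 0 | 0 -0.038 -0.128 0 0 0 0 | 0 -0.05 -0.168 0.03 0 0 0 | 0 -0.0585 -0.195 0.07 0 0 0 | 0 -0.0585 -0.195 0.1 0 0 0 | 0 -0.0585 -0.195 0.113 0 0 0 | 0 -0.0585 -0.195 0.113 0 0 0' | python3 shift.py 60 >/dev/null
echo '0 0 0 0 0 0 0 | 0 0 0 0 0 0 0' | python3 shift.py
python3 go.py 597 13 301
```

```text
time: 10.65
eef_pos: [597.3, 13.7, 322.9]
tool_rot: [[-0.936, 0.353, 0.002], [0.353, 0.936, -0.0], [-0.002, 0.001, -1.0]]
wrist_force: [0.4, 0.0, -0.2]
grip_width: 0.0
grasp_force: 0.0
t 10.65 pos [597.3  13.7 322.9] shift [ 0.1 -0.7 21.9] F [ 0.4  0.  -0.2] q [-0.02 -0.02  1.71  0.    1.44 -1.23] yaw y 1.21 z [ 0.002 -0.    -1.   ] w 0.0 0.0
```

To row units: 58 mm is 0.058, 52 mm is 0.052.

```bash

echo '0 0 -0.0005 0.01 0 0 0 | 0 0 -0.0005 0.02 0 0 0 | 0 0 -0.0005 0.028 0 0 0 | 0 0 -0.0005 0.036 0 0 0 | 0 0 -0.0005 0.044 0 0 0 | 0 0 -0.0005 0.052 0 0 0 | 0 0 -0.0005 0.058 0 0 0 | 0 0 -0.0005 0.058 0 0 0' | python3 shift.py
echo '0 0 0 0.002 0 0 0 | 0 0 0 0.004 0 0 0 | 0 0 0 0.006 0 0 0 | 0 0 0 0.006 0 0 0 | 0 0 0 0.006 0 0 0' | python3 shift.py
python3 go.py 597 13 259
```

```text
time: 11.45
eef_pos: [596.8, 12.7, 262.5]
tool_rot: [[-0.935, 0.354, 0.0], [0.354, 0.935, 0.0], [0.0, 0.0, -1.0]]
wrist_force: [0.3, 1.3, 7.0]
grip_width: -0.003
grasp_force: 3.1
time: 11.95
eef_pos: [596.8, 12.7, 259.1]
tool_rot: [[-0.935, 0.354, 0.001], [0.354, 0.935, 0.0], [-0.001, 0.0, -1.0]]
wrist_force: [-9.2, 1.2, 22.8]
grip_width: -0.003
grasp_force: 11.4
t 11.95 pos [596.8  12.7 259.1] shift [-0.1  0.3  0.1] F [-9.2  1.2 22.8] q [-0.02  0.02  1.78  0.    1.34 -1.23] yaw y 1.209 z [ 0.001  0.    -1.   ] w -0.0 11.4
```

The wrist z force jumped to 22.8 N, which means the lever is at its bottom stop. I'll hold it there for over a second and check.

```bash

for i in 1 2; do echo '0 0 0 0 0 0 0 | 0 0 0 0 0 0 0 | 0 0 0 0 0 0 0 | 0 0 0 0 0 0 0 | 0 0 0 0 0 0 0 | 0 0 0 0 0 0 0 | 0 0 0 0 0 0 0 | 0 0 0 0 0 0 0' | python3 shift.py | grep -v rot; done
python3 -c '
from h import *
c=robot.capture("scene");im=c["color"][:,:,::-1]
cv2.imwrite("pics/p4.png",cv2.resize(im[120:240,270:380],None,fx=5,fy=5,interpolation=0))'
```

```text
time: 12.75
eef_pos: [596.8, 12.7, 259.1]
wrist_force: [-10.0, 0.2, 21.9]
grip_width: 0.002
grasp_force: 11.3
time: 13.55
eef_pos: [596.8, 12.7, 259.0]
wrist_force: [-10.6, 1.2, 23.9]
grip_width: 0.001
grasp_force: 11.3
```

View pics/p4.png

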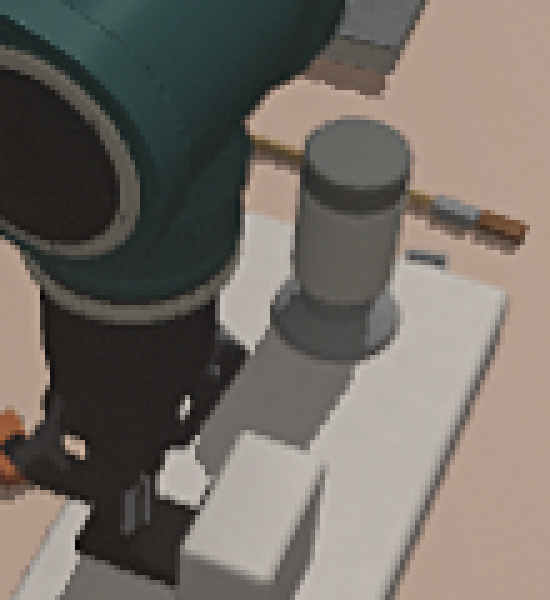

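The jar is still upright at (358,152), and the lever is down under the shut fingertips at about (130,530). The hold is steady.

```bash
python3 -c '
from bench import robot
print(robot.sign_off())'
```

```text
the job is handed in; nothing more can be done
None
```

I handed the job in at about 13.6 s with the tall jar standing let go on the plate and the fingers still pressing the lever at its bottom stop with about 23 N; `sign_off()` gave no verdict.

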